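Mesh the splined drive sprocket on the gearmotor shaft and hold it down

ROBOT

A 7-joint arm with a two-finger parallel gripper is mounted at the origin on the work surface. World frame = base frame: x ahead of the robot, y to its left, z up, the work surface at z = 0. Lengths are in mm, angles in rad, forces in N, time in s.
With the tool pointing down it reaches from about 425 to 1025 mm from the base axis. Payload 3.6 kg.
Tool frame: the origin (TCP) lies at the very end of the fingers, on their centre line; the grasp point (between the pads) lies 19 mm behind it; z points along the fingers, y is the line along which they close (so a half turn about z gives the same grasp; the last joint's range is limited). The gripper opens to 85 mm and grips with 20 to 120 N. Pads are 22 mm wide; open, the fingers measure 114 mm over their backs; the gripper's body (76 mm by 85 mm) begins 54 mm behind the grasp point. The pads swing forward as they close: fully open they stand 13 mm farther back than shut.
Start: joints at [1.067, 0.591, 0.048, 1.609, -0.033, 0.943, -0.034], TCP at [289.525, -664.684, 231.302] pointing down, gripper open.
Joint ranges: [-2.69, 2.69], [-0.47, 2.24], [-1.27, 1.36], [0.19, 2.51], [-1.53, 4.68], [0.08, 2.07], [-3.09, 3.09]. Speed limits (rad/s): [2.57, 2.57, 3.14, 3.14, 3.14, 3.14, 3.14].

INTERFACE

Orientations are given as a rotation vector (axis times angle).
In Python, from plant import robot, viewer, ticket, models gives the robot as it stands.
- The arm moves only by the tool advance, called after "Request:" as a command line: name --argument value ..., lists and objects as JSON in quotes. Schema: {"type":"object","properties":{"deltas":{"type":"object","properties":{"moves":{"type":"array","items":{"type":"array","items":{"type":"number"},"minItems":6,"maxItems":6},"minItems":1,"maxItems":8}},"additionalProperties":false,"required":["moves"]},"finger_gap":{"type":"number"},"force":{"type":"number"},"only":{"type":"string"},"quiet":{"type":"boolean"},"lines":{"type":"string"}},"required":["deltas"],"additionalProperties":false}. deltas is an object whose key "moves" holds a list of rows, 1 to 8 of them, each of 6 numbers: dx, dy, dz in parts of the range, where 1.0 means 600 mm, then a rotation vector rx, ry, rz in normalised numbers (1 is pi/2 rad); each row is the pose to reach, as a shift and turn from the pose commanded when the call began, along the tool's axes at that moment; what a row does not reach only later rows make up. A row lasts 1/10 s, in which the tool goes at most 50 mm and 0.15 rad, less where a joint would pass 70% of its speed; a pose out of reach is approached as far as the arm can. finger_gap is the finger opening in mm, set as the call begins (left out keeps the last). The fingers move at their own pace and stop on an object; force is the grip in N (left out, the last holds). Time passes only in rows, so rows that do not move let the fingers close. The tool returns the time, the measured TCP pose, the force, the opening and the grip force at its end. only (a regular expression) keeps the lines of the reply that match it, lines (a string "A,B") keeps lines A to B, and quiet returns only ok. Input that does not fit is refused with a message, and nothing moves.
- robot.state(): the state, without advancing time (a new reading comes with each control period).
- viewer.capture(name): name is "scene" or "top" or "wrist"; returns the picture (480x640x3 uint8, red, green, blue); there is no depth.
- viewer.calibration(name): a dict with "camera_matrix" (3x3 intrinsics, pixels), "k1" (the pictures are not rectified: a ray, as slopes to the right and down, at radius r is drawn at 1 + k1 r^2 times it, then the intrinsics apply), "R" (3x3) and "t" (3): a world point X has camera coordinates R X + t. Camera axes: x right, y down, z forward; pixel columns grow to the right and rows downward; lengths in mm; the calibration is good to about 2 mm. A picture is of the moment at which its call begins: read the wrist's pose just before it. calibration takes no time and is no camera call; for the wrist camera it gives the pose at the moment of the call.
- ticket.finish_job(): hands the job in; it is judged then, once.
Trained networks look in the newest picture that a camera, given by its name, has taken for a name from the list of things; names that differ only in an ending like _2 or _b are one class to them, and where a whole thing is asked for, a point or a joint stands for the part that bears it (a point fixed in the world has none). Each returns a list of dicts, best first, with "p" (0 to 1); they miss things now and then, are a little off and sometimes report something else, mostly with a low value. They report only what shows in the picture. A call takes as long as a camera call. They do not tell look-alikes from the thing itself.
- models.search_frame(camera, thing): "rect" ([left, top, right, bottom] in pixels, round what is visible of it).
The state is a dict: "t": time; "joint_positions": joint angles; "joint_vel": joint speeds; "joint_torque": joint torques, N m; "tool_pos": TCP position; "tool_rot": TCP orientation; "contact_force": force on the tool from outside, world axes, zero at the start; "moment": the same for the moment, N m; "finger_gap": finger opening in mm; "grasp_force": force on a finger pad.
Only numpy, scipy, OpenCV 4.12 (cv2) and the standard library are available. Lean on these libraries where they do the work, as an engineer would, in place of code of your own. Each camera call takes 0.05 s, during which the arm holds its last target. There are 200 camera calls.

TASK

The drive gearmotor of the ironing machine is ready for its chain sprocket. Take the larger sprocket, the one with the six grooves in its bore, put it hub up over the upright shaft, turn it until the splines mesh and slide it fully home on the shaft's shoulder. A wave spring pushes it back up, so finish while still holding it pressed down, leaving the ring groove clear above the hub so I can snap the retaining ring in; leave the other things on the bench where they are.

Things in the scene. Friction and masses are not known exactly. Their poses are not given: they have to be found in the camera images.
- sprocket: The steel chain sprocket to fit, 0.4 to 0.65 kg, lying plate down, hub up on the bench. Toothed plate 86 mm across the tips, 8 mm thick; on it a round hub 48 mm in diameter; 34 mm tall over all. Origin: centre of the plate's underside; z up through the hub; x through the middle of one of the six bore grooves (one every 60 degrees).
- bore (a point): Centre of the sprocket's bore at the upper end of the hub, 34 mm above its origin, axes as the sprocket's. Through bore of 25.8 mm with six straight grooves, 7.8 mm wide, 33.8 mm across, over the full length.
- spare: Not for this job, leave alone: a smaller steel sprocket, 66 mm across the teeth, hub 38 mm in diameter, 28 mm tall, with a smooth 21 mm bore and one keyway. Origin: centre of its underside. The two sprockets may lie in each other's places.
- gearmotor: Worm gearmotor bolted to the bench; neither it nor its shaft can move or turn. Origin: on the axis of the upright output shaft, at bench level; x along the horizontal motor, z up. Gearbox 140 (x) by 116 mm (y), top 103 mm high; mounting plate x -90 to 270, y +-80 mm; motor x 70 to 262 mm, up to 116 mm high, its terminal box (x 110 to 180 mm) up to 133 mm.
- seat (a point): Point on the shaft axis in the top face of the shaft's round shoulder (48 mm in diameter), 120 mm above the bench; the sprocket's underside lies here when home. Axes as the gearmotor's. A 2.5 mm wide ring groove round the shaft begins 36 mm above it, so 2 mm above the hub when the sprocket is fully home.
- spline_top (a point): Point on the shaft axis at the upper ends of the splines, 41 mm above the seat. Six straight splines, 6 mm wide, 32 mm across, on a 24 mm core, chamfered to 4 mm wide over the top 2.5 mm, run down to the seat; one points along the gearmotor's x, one every 60 degrees. Play in the bore: about 3.5 degrees either way. The sprocket rests here until turned to mesh, then slides 41 mm down.
- shaft_end (a point): Point on the shaft axis at the top of the smooth pilot end, 10 mm above the splines. The pilot is 23 mm in diameter, chamfered to 15 mm over its last 4.5 mm; the sprocket's bore has 1.4 mm of radial play on it.
- spring (a joint): Wave spring round the shaft on the shoulder, 34 to 42 mm in diameter. 0 when free (top 5 mm above the seat), 0.005 m pressed flat with the seat; it pushes up with 4.4 N at first touch, 15.4 N when flat, so less the sprocket's weight some 9 to 12 N of push holds the sprocket home (more does no harm); let go, it rises 4 to 5 mm.
- pliers: Bystander: retaining-ring pliers lying on the bench, 170 mm long, 16 mm high. Origin: near the middle, on the bench.
- dish: Bystander: steel dish, 84 mm across and 20 mm high, with the retaining ring in it. Origin: centre of its underside.
- grease: Bystander: closed grey tin, 68 mm in diameter, 62 mm high. Origin: centre of its underside.
Mind the look-alikes: they are no part of the job. Leave any red look-alike of the sprocket alone.

How it is judged:
By the outcome, as a careful person would: the job done as asked, in the order asked, and still so for the second after the job is handed in, while the arm keeps its last pose, push and grip.
It also fails if it takes over 56 s, if anything falls off the work surface, if the arm or the gripper's body presses on something with over 40 N, if the wrist force passes 120 N, or if a joint passes its speed limit or range.

## Working session

There is one attempt and no reset: what is moved stays moved. The work goes in short steps, Python scripts to look and compute and a tool call to move; the robot and the scene stay as the last step left them, time stands still between calls to the robot, and variables do not carry over. Pictures are saved under pics/ and viewed, at most 10 in all, crops included, and the job is handed in when it is done.

```bash
ls; mkdir -p pics; cat > h.py <<'E'
import numpy as np,cv2
from scipy.spatial.transform import Rotation as Rn
from plant import robot,viewer,ticket,models
def ray(c,u,v):
    K=np.array(c["camera_matrix"]);d=np.linalg.solve(K,[u,v,1])[:2];s=d.copy()
    for _ in range(20): s=d/(1+c["k1"]*(s@s))
    R=np.array(c["R"]);t=np.array(c["t"]);return -R.T@t,R.T@np.r_[s,1]
def onz(c,u,v,z):
    o,d=ray(c,u,v);return o+d*(z-o[2])/d[2]
def proj(c,X):
    x=np.array(c["R"])@np.array(X,float)+np.array(c["t"]);s=x[:2]/x[2];s=s*(1+c["k1"]*(s@s))
    return (np.array(c["camera_matrix"])@np.r_[s,1])[:2]
def save(n,im): cv2.imwrite("pics/"+n,im[:,:,::-1])
E
python3 - <<'E'
from h import *
for n in("scene","top"):
    im=viewer.capture(n);save(n+"0.png",im);c=viewer.calibration(n);print(n,np.round(c["t"],0))
    for th in("sprocket","spare","gearmotor","dish","grease","pliers","shaft_end"):
        for r in models.search_frame(n,th)[:4]:
            b=r["rect"];print(th,round(r["p"],2),np.round(b),np.round(onz(c,(b[0]+b[2])/2,(b[1]+b[3])/2,17)))
s=robot.state();print(s["t"],s["tool_pos"],s["tool_rot"],s["contact_force"],s["finger_gap"])
E
```

```text
pics
scene [ 557.  -49. 1129.]
sprocket 0.89 [387. 262. 431. 297.] [404. -19.  17.]
sprocket 0.7 [304. 249. 348. 288.] [ 538. -103.   17.]
sprocket 0.6 [353. 201. 391. 242.] [ 408. -162.   17.]
spare 0.62 [303. 173. 331. 199.] [ 473. -289.   17.]
gearmotor 0.88 [314. 335. 445. 480.] [567. 170.  17.]
dish 0.57 [247. 290. 293. 329.] [669. -68.  17.]
dish 0.41 [309. 251. 347. 289.] [536. -99.  17.]
grease 0.74 [200. 126. 234. 170.] [ 631. -469.   17.]
pliers 0.88 [204. 209. 243. 289.] [ 704. -224.   17.]
shaft_end 0.79 [314. 336. 447. 480.] [566. 171.  17.]
top [ -90.  570. 1151.]
sprocket 0.89 [294. 244. 336. 279.] [ 533. -104.   17.]
sprocket 0.85 [260. 311. 300. 352.] [391. -30.  17.]
sprocket 0.57 [326. 302. 371. 342.] [ 408. -172.   17.]
spare 0.65 [395. 275. 425. 311.] [ 465. -299.   17.]
gearmotor 0.81 [ 58. 185. 248. 292.] [586. 234.  17.]
dish 0.82 [280. 174. 315. 218.] [669. -70.  17.]
grease 0.93 [468. 194. 509. 223.] [ 636. -466.   17.]
pliers 0.86 [332. 172. 411. 198.] [ 690. -225.   17.]
pliers 0.65 [ 57. 180. 248. 289.] [594. 235.  17.]
pliers 0.25 [176. 232. 196. 253.] [576. 163.  17.]
shaft_end 0.76 [ 57. 181. 245. 290.] [592. 238.  17.]
0.8 [ 289.55175738 -664.69005509  231.34527385] [3.07549230e+00 6.40865753e-01 6.60675364e-06] [ 0.25379758 -0.34844296 -0.35591814] 85.33480294814694
```

```bash
python3 - <<'E'
import cv2
a=cv2.imread("pics/top0.png")[160:370,50:530];cv2.imwrite("pics/topc.png",cv2.resize(a,None,fx=1.66,fy=1.66,interpolation=cv2.INTER_CUBIC))
a=cv2.imread("pics/scene0.png")[160:480,190:460];cv2.imwrite("pics/scenec.png",cv2.resize(a,None,fx=1.8,fy=1.8,interpolation=cv2.INTER_CUBIC))
E
```

```text
(no output)
```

View pics/topc.png

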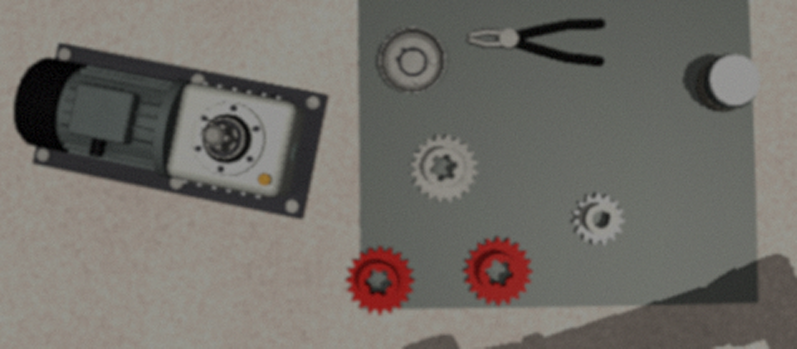

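View pics/scenec.png

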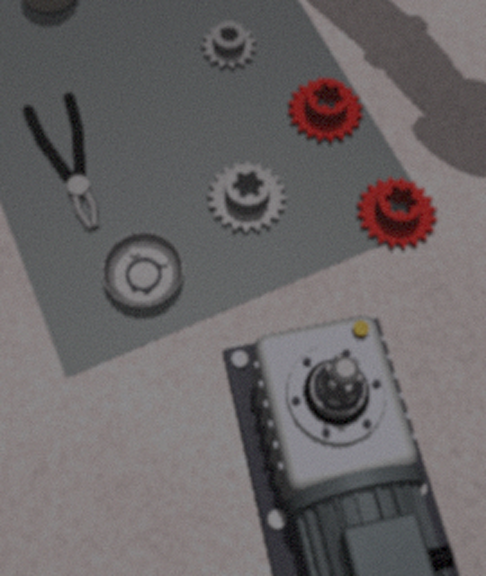

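The top view shows these candidates:
- Steel six-groove sprocket at about (317,261).
- Red look-alikes at (280,331) and (350,322).
- Small spare at (410,291).
- Dish at (297,196).

I choose the steel one at (317,261), near world (533,-104). The shaft tip is near top (178,238) and scene (383,363).

```bash
cat >> h.py <<'E'
def go(target,yaw=None):
    "shift in tool axes to world target (mm), keeping orientation"
    s=robot.state();R=Rn.from_rotvec(s["tool_rot"]);return np.round(R.inv().apply(np.array(target)-s["tool_pos"]),1)
E
python3 - <<'E'
from h import *
a=viewer.calibration("top");b=viewer.calibration("scene")
o1,d1=ray(a,178,238);o2,d2=ray(b,383,363)
x=np.linalg.lstsq(np.c_[d1,-d2],o2-o1,rcond=None)[0];print("shaft",o1+d1*x[0],o2+d2*x[1],onz(a,178,238,171),onz(b,383,363,171))
# plate corners in top crop -> world z~10
P=[onz(a,50+u/1.66,160+v/1.66,8)[:2] for u,v in((63,53),(313,102),(292,206),(42,155))];print(np.round(P))
w=viewer.calibration("wrist");s=robot.state();R=Rn.from_rotvec(s["tool_rot"])
Rw=np.array(w["R"]);o=-Rw.T@w["t"];print("cam in tool",R.inv().apply(o-s["tool_pos"]),R.inv().apply(Rw[2]),w["camera_matrix"][0][0])
print(R.as_matrix().round(3));print(go([533,-104,260]))
E
```

```text
shaft [574.8432279  139.30180663 174.13103077] [568.81419975 143.37237497 174.77361429] [575.0649403  140.12445812 171.        ] [567.80223509 142.46923301 171.        ]
[[689. 381.]
 [619.  54.]
 [489.  82.]
 [558. 408.]]
cam in tool [  71.77895795   -0.7330446  -143.46110302] [-0.28357041  0.00104478  0.95895085] 371.2099082132206
[[ 0.917  0.399  0.   ]
 [ 0.399 -0.917 -0.   ]
 [-0.     0.    -1.   ]]
[ 447.1 -416.8  -28.7]
```

Careful with the scale: shifts go in shares of 600 mm and turns go in shares of pi/2 rad. That gives: 288 mm is 0.48, 180 mm is 0.3.

Request:
advance --deltas '{"moves": [[0.06, -0.0567, 0, 0, 0, 0], [0.12, -0.1117, 0, 0, 0, 0], [0.18, -0.1683, 0, 0, 0, 0], [0.24, -0.2233, 0, 0, 0, 0], [0.3, -0.28, 0, 0, 0, 0], [0.36, -0.3367, 0, 0, 0, 0], [0.42, -0.3933, 0, 0, 0, 0], [0.48, -0.45, 0, 0, 0, 0]]}' --finger_gap 85

```text
t: 1.6
tool_pos: [446.4, -300.4, 231.7]
tool_rot: [3.075, 0.64, 0.001]
contact_force: [-0.4, -0.4, 0.3]
finger_gap: 85.0
grasp_force: 0.0
```

Request:
advance --deltas '{"moves": [[0.0583, -0.0533, 0.0167, 0, 0, 0], [0.1167, -0.1067, 0.0333, 0, 0, 0], [0.175, -0.16, 0.0583, 0, 0, 0], [0.225, -0.2083, 0.075, 0, 0, 0], [0.265, -0.245, 0.0833, 0, 0, 0], [0.265, -0.245, 0.0833, 0, 0, 0], [0.265, -0.245, 0.0833, 0, 0, 0]]}'

```text
t: 2.3
tool_pos: [533.1, -103.1, 181.3]
tool_rot: [3.075, 0.644, -0.0]
contact_force: [0.1, -0.9, 0.2]
finger_gap: 85.0
grasp_force: 0.0
```

```bash
python3 - <<'E'
from h import *
s=robot.state();print(s["joint_positions"])
im=viewer.capture("wrist");c=viewer.calibration("wrist");save("w1.png",im)
for r in models.search_frame("wrist","sprocket")[:3]: b=r["rect"];print(r["p"],b,onz(c,(b[0]+b[2])/2,(b[1]+b[3])/2,17))
E
```

```text
[ 0.12967273  0.43247223 -0.02922096  2.0618424   0.02051748  0.64760657
 -1.07089372]
0.93 [287.8, 314.8, 375.0, 399.3] [ 409.86355223 -171.10044292   17.        ]
0.72 [276.1, 163.4, 373.4, 258.4] [ 537.7133079  -107.67420983   17.        ]
0.66 [137.0, 268.0, 232.2, 346.8] [404.2748898 -26.9023077  17.       ]
```

View pics/w1.png

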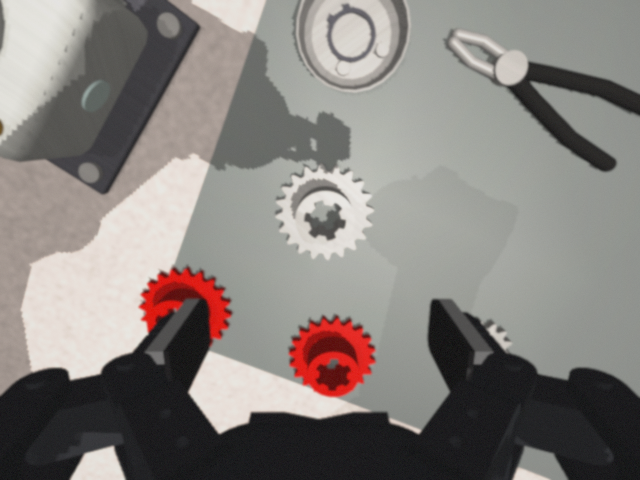

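The wrist view shows the steel sprocket at (325,211) with its six-groove bore at (325,221). The red ones are at (186,305) and (332,355), and the dish is at (352,36). Next is a metric close crop at the hub-top plane.

```bash
cat >> h.py <<'E'
def rect(im,c,ctr,z,half,ppm=8):
    n=int(2*half*ppm);g=(np.arange(n)-n/2)/ppm   # image right=+x world, up=+y
    X,Y=np.meshgrid(ctr[0]+g,ctr[1]-g);W=np.stack([X,Y,np.full_like(X,z)],-1)
    q=W@np.array(c["R"]).T+np.array(c["t"]);s=q[...,:2]/q[...,2:];s=s*(1+c["k1"]*(s**2).sum(-1,keepdims=True))
    K=np.array(c["camera_matrix"]);u=s[...,0]*K[0,0]+K[0,2];v=s[...,1]*K[1,1]+K[1,2]
    return cv2.remap(im,u.astype(np.float32),v.astype(np.float32),cv2.INTER_CUBIC)
E
python3 - <<'E'
from h import *
im=viewer.capture("wrist");c=viewer.calibration("wrist")
r=rect(im,c,(536,-107),34,35);save("w2.png",r)
E
```

```text
(no output)
```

View pics/w2.png

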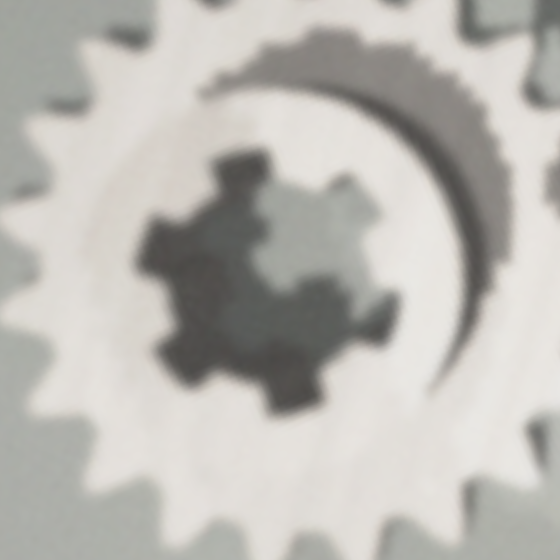

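```bash
cat >> h.py <<'E'
def borefit(im,c,ctr,z,half=19.5,ppm=8,dbg=None):
    from scipy.optimize import differential_evolution
    r=rect(im,c,ctr,z,half,ppm);g=cv2.cvtColor(r,cv2.COLOR_RGB2GRAY).astype(float)
    n=len(g);k=(np.arange(n)-n/2)/ppm;X,Y=np.meshgrid(k,-k)
    t,_=cv2.threshold(g.astype(np.uint8),0,255,cv2.THRESH_OTSU);m0=g<t+15
    def f(p):
        dx,dy=X-p[0],Y-p[1];rad=np.hypot(dx,dy);m=rad<12.9
        for i in range(6):
            a=p[2]+i*np.pi/3;u=dx*np.cos(a)+dy*np.sin(a);w=-dx*np.sin(a)+dy*np.cos(a);m|=(u>0)&(rad<16.9)&(abs(w)<3.9)
        k=rad<19;return ((m^m0)&k).sum()/ppm**2
    s=differential_evolution(f,[(-4,4),(-4,4),(0,np.pi/3)],seed=1,popsize=12,maxiter=60)
    return ctr[0]+s.x[0],ctr[1]+s.x[1],np.degrees(s.x[2]),s.fun,t
E
python3 - <<'E'
from h import *
im=viewer.capture("wrist");c=viewer.calibration("wrist")
print(borefit(im,c,(534.4,-107.2),34))
s=robot.state();print(s["t"],s["tool_pos"])
E
```

```text
(np.float64(534.4593212749363), np.float64(-106.94405604295233), np.float64(43.09916330291324), np.float64(102.71875), 151.0)
2.5 [ 532.31124359 -105.75363542  181.5775453 ]
```

Converted, -210 mm is -0.35, -118 mm is -0.1967.

Request:
advance --deltas '{"moves": [[0, 0, -0.0667, 0, 0, 0], [0.0333, -0.0517, -0.125, 0, 0, 0], [0.0717, -0.1117, -0.1667, 0, 0, 0], [0.1117, -0.175, -0.1967, 0, 0, 0], [0.1517, -0.2367, -0.1967, 0, 0, 0], [0.1917, -0.2983, -0.1967, 0, 0, 0], [0.225, -0.35, -0.1967, 0, 0, 0], [0.225, -0.35, -0.1967, 0, 0, 0]]}'

```text
t: 3.3
tool_pos: [572.9, 149.0, 299.7]
tool_rot: [-3.069, -0.652, -0.003]
contact_force: [-0.3, 0.3, 0.4]
finger_gap: 84.7
grasp_force: 0.0
```

```bash
python3 - <<'E'
from h import *
s=robot.state();im=viewer.capture("wrist");c=viewer.calibration("wrist");print(s["tool_pos"],s["joint_positions"].__repr__())
save("w3f.png",im);print(proj(c,[572,141,171]))
a=rect(im,c,(572,141),161,30,8);b=rect(im,c,(572,141),171,30,8)
save("w3.png",cv2.resize(np.hstack([a,b]),(800,400)))
E
```

```text
[572.8840265  148.96380864 299.73598398] array([-0.249124  ,  0.35087091, -0.1053039 ,  1.84477219,  0.03997141,
        0.94535576, -1.52381697])
[323.76832738 228.66778007]
```

View pics/w3.png

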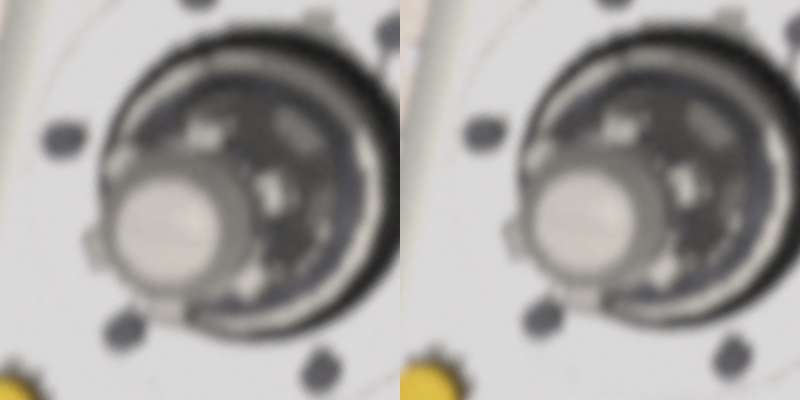

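View pics/w3f.png

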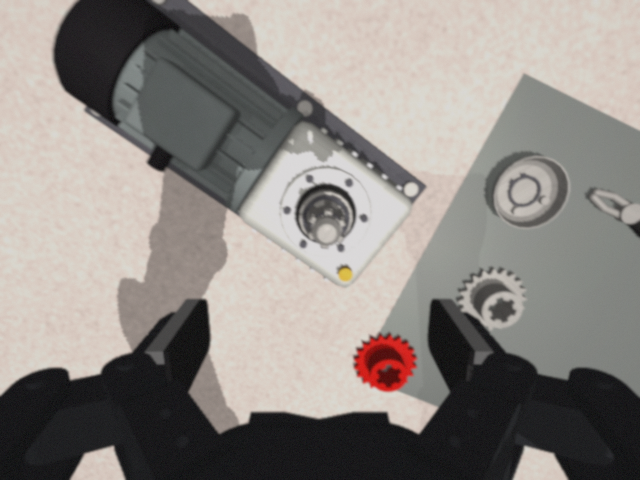

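The shaft tip is at crop pixel (583,218). The six spline tops average to a centre at (186,220) in the left crop, with phase about 17° (mod 60). The arm had not settled, so I'll recapture and measure the tip disc in two settled frames.

Request:
advance --deltas '{"moves": [[0, 0, 0, 0, 0, 0], [0, 0, 0, 0, 0, 0], [0, 0, 0, 0, 0, 0]]}'

```text
t: 3.65
tool_pos: [572.8, 140.3, 299.3]
tool_rot: [3.076, 0.635, -0.0]
contact_force: [0.2, 0.5, 0.6]
finger_gap: 84.8
grasp_force: 0.0
```

```bash
python3 - <<'E'
from h import *
for i in range(2):
    s=robot.state();c=viewer.calibration("wrist");im=viewer.capture("wrist");print(s["tool_pos"],s["tool_rot"],s["contact_force"])
    r=rect(im,c,(570,141),171,30,8)
    g=cv2.GaussianBlur(cv2.cvtColor(r,cv2.COLOR_RGB2GRAY),(5,5),0)
    h=cv2.HoughCircles(g,cv2.HOUGH_GRADIENT,1.5,40,param1=60,param2=15,minRadius=52,maxRadius=72)
    if h is not None:
        for q in h[0][:4]: print("tip",570+(q[0]-240)/8,141-(q[1]-240)/8,q[2]/8)
save("w4.png",rect(im,c,(570,141),161,30,8))
for n in("top","scene"):
    im=viewer.capture(n);save(n+"1.png",im)
E
```

```text
[572.77982658 140.28890066 299.32774395] [ 3.07590001e+00  6.35301552e-01 -3.48356419e-04] [0.17645722 0.47807965 0.57794822]
tip 591.28125 136.21875 8.2625
tip 580.59375 159.09375 8.88125
tip 574.03125 160.03125 8.675
tip 591.46875 160.59375 8.675
[572.75240277 140.70862868 299.33011378] [ 3.07592506e+00  6.36248844e-01 -2.83194270e-04] [-0.63239201  0.76831073  0.69873364]
tip 590.90625 141.46875 8.675
tip 590.90625 135.46875 8.05625
tip 591.46875 160.78125 8.675
tip 581.34375 162.46875 8.2625
```

View pics/w4.png

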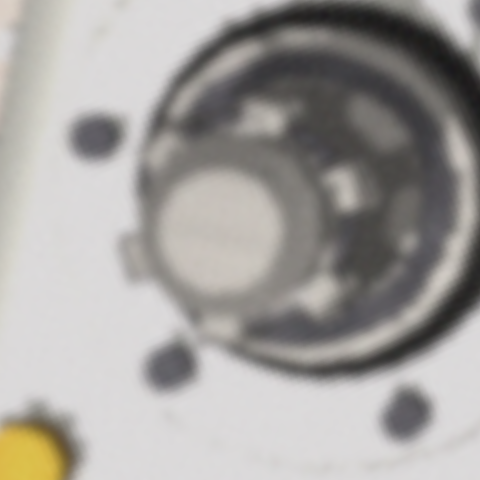

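Converted, 212 mm is 0.3533, 165 mm is 0.275.

Request:
advance --deltas '{"moves": [[-0.0417, 0.0667, 0, 0, 0, 0], [-0.0833, 0.1317, 0.0167, 0, 0, 0], [-0.125, 0.1967, 0.0667, 0, 0, 0], [-0.1617, 0.255, 0.125, 0, 0, 0], [-0.1967, 0.3117, 0.1833, 0, 0, 0], [-0.2233, 0.3533, 0.2417, 0, 0, 0], [-0.2233, 0.3533, 0.275, 0, 0, 0], [-0.2233, 0.3533, 0.275, 0, 0, 0]]}' --finger_gap 60

```text
t: 4.65
tool_pos: [531.3, -107.2, 131.2]
tool_rot: [-3.075, -0.634, 0.012]
contact_force: [-0.7, 0.7, -0.8]
finger_gap: 60.3
grasp_force: 0.0
```

Request:
advance --deltas '{"moves": [[0, 0, 0, 0, 0, 0], [0, 0, 0, 0, 0, 0], [0, 0, 0, 0, 0, 0]]}'

```text
t: 4.95
tool_pos: [536.1, -104.1, 136.0]
tool_rot: [3.074, 0.644, 0.005]
contact_force: [0.3, 0.5, -0.0]
finger_gap: 60.1
grasp_force: 0.0
```

```bash
python3 - <<'E'
from h import *
for i in range(2):
    s=robot.state();c=viewer.calibration("wrist");im=viewer.capture("wrist");print(s["tool_pos"])
    print(borefit(im,c,(534.4,-107.2),34))
save("w5.png",rect(im,c,(534.4,-107),34,25,8))
R=Rn.from_rotvec(s["tool_rot"]).as_matrix();print(R.round(3)[:2])
E
```

```text
[ 536.1250126  -104.07375637  135.97045327]
(np.float64(534.5301821720536), np.float64(-106.89174083642985), np.float64(42.768478215035444), np.float64(123.125), 155.0)
[ 535.86808655 -104.26657137  135.8184743 ]
(np.float64(534.4879778909728), np.float64(-106.85484858470878), np.float64(42.89161872810339), np.float64(126.453125), 155.0)
[[ 0.916  0.401  0.003]
 [ 0.401 -0.916  0.   ]]
```

View pics/w5.png

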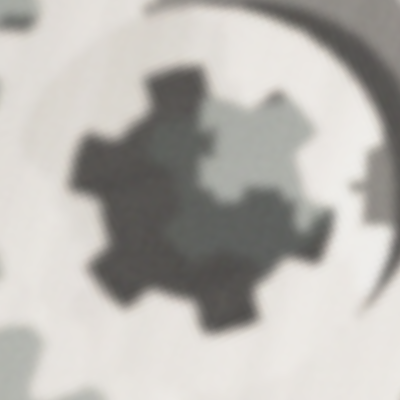

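Converted, 95 mm is 0.1583, -2.5 mm is -0.0042.

Request:
advance --deltas '{"moves": [[-0.0017, 0.0017, 0.05, 0, 0, 0], [-0.0042, 0.0033, 0.1167, 0, 0, 0], [-0.0042, 0.0033, 0.1583, 0, 0, 0], [-0.0042, 0.0033, 0.1583, 0, 0, 0], [-0.0042, 0.0033, 0.1583, 0, 0, 0], [-0.0042, 0.0033, 0.1583, 0, 0, 0]]}'

```text
t: 5.65
tool_pos: [534.4, -108.1, 40.8]
tool_rot: [3.075, 0.641, 0.004]
contact_force: [0.0, -0.2, 0.3]
finger_gap: 60.0
grasp_force: 0.0
```

```bash
python3 - <<'E'
from h import *
print(go([534.4,-107,12]),robot.state()["tool_pos"])
E
```

```text
[ 0.4 -1.1 28.8] [ 534.37555436 -108.11857607   40.84373693]
```

Converted, 31 mm is 0.0517, 29 mm is 0.0483.

Request:
advance --deltas '{"moves": [[0.0008, -0.0017, 0.0233, 0, 0, 0], [0.0008, -0.0017, 0.04, 0, 0, 0], [0.0008, -0.0017, 0.0483, 0, 0, 0], [0.0008, -0.0017, 0.0517, 0, 0, 0], [0.0008, -0.0017, 0.0517, 0, 0, 0], [0.0008, -0.0017, 0.0517, 0, 0, 0]]}'

```text
t: 6.25
tool_pos: [533.1, -107.1, 8.3]
tool_rot: [3.076, 0.641, 0.0]
contact_force: [0.0, -1.4, -0.4]
finger_gap: 60.2
grasp_force: 0.0
```

```bash
python3 - <<'E'
from h import *
print(go([534.4,-107,10]),robot.state()["tool_pos"])
E
```

```text
[ 1.2  0.4 -1.7] [ 533.12639722 -107.08338757    8.28191567]
```

Converted, 1 mm is 0.0017.

Request:
advance --deltas '{"moves": [[0.0017, 0, 0, 0, 0, 0], [0.0017, 0, 0, 0, 0, 0], [0.0017, 0, 0, 0, 0, 0], [0.0017, 0, 0, 0, 0, 0], [0.0017, 0, 0, 0, 0, 0], [0.0017, 0, 0, 0, 0, 0]]}' --finger_gap 40 --force 40

```text
t: 6.85
tool_pos: [534.1, -107.1, 8.8]
tool_rot: [3.075, 0.64, 0.001]
contact_force: [-1.0, -1.1, 6.4]
finger_gap: 46.6
grasp_force: 41.6
```

Request:
advance --deltas '{"moves": [[0, 0, 0, 0, 0, 0], [0, 0, 0, 0, 0, 0], [0, 0, 0, 0, 0, 0]]}' --finger_gap 40 --force 115

```text
t: 7.15
tool_pos: [534.2, -107.1, 9.2]
tool_rot: [3.075, 0.64, 0.001]
contact_force: [-1.6, -0.3, 10.1]
finger_gap: 45.1
grasp_force: 116.5
```

Converted, -206 mm is -0.3433, -180 mm is -0.3.

Request:
advance --deltas '{"moves": [[0, 0, -0.025, 0, 0, 0], [0, 0, -0.0833, 0, 0, 0], [0, 0, -0.1583, 0, 0, 0], [0, 0, -0.2333, 0, 0, 0], [0, 0, -0.3, 0, 0, 0], [0, 0, -0.3433, 0, 0, 0], [0, 0, -0.3433, 0, 0, 0], [0, 0, -0.3433, 0, 0, 0]]}'

```text
t: 7.95
tool_pos: [532.6, -106.2, 213.5]
tool_rot: [-3.075, -0.641, 0.003]
contact_force: [-0.5, -0.3, -7.7]
finger_gap: 45.2
grasp_force: 119.9
```

Request:
advance --deltas '{"moves": [[0.0333, -0.0533, 0, 0, 0, 0.0509], [0.0717, -0.1167, 0, 0, 0, 0.1019], [0.11, -0.18, 0, 0, 0, 0.1528], [0.1483, -0.2433, 0, 0, 0, 0.2037], [0.1833, -0.3, 0, 0, 0, 0.2546], [0.2083, -0.3383, 0, 0, 0, 0.2776], [0.2217, -0.3583, 0, 0, 0, 0.2776], [0.2217, -0.3583, 0, 0, 0, 0.2776]]}'

```text
t: 8.75
tool_pos: [568.6, 146.2, 211.9]
tool_rot: [3.141, -0.031, -0.006]
contact_force: [0.3, 0.2, -6.5]
finger_gap: 45.0
grasp_force: 120.0
```

Request:
advance --deltas '{"moves": [[0, 0, 0, 0, 0, 0], [0, 0, 0, 0, 0, 0], [0, 0, 0, 0, 0, 0], [0, 0, 0, 0, 0, 0]]}'

```text
t: 9.15
tool_pos: [570.1, 141.9, 214.4]
tool_rot: [3.141, -0.043, -0.0]
contact_force: [-0.6, 0.1, -5.7]
finger_gap: 45.0
grasp_force: 120.0
```

```bash
python3 - <<'E'
from h import *
s=robot.state();c=viewer.calibration("wrist");im=viewer.capture("wrist");save("w6.png",im);p=s["tool_pos"]
print(s["joint_positions"],p,Rn.from_rotvec(s["tool_rot"]).as_matrix().round(3));print(borefit(im,c,p[:2],p[2]+25),go([570,143.3,215]))
save("w6r.png",rect(im,c,(570,143.3),p[2]+25,25,8))
E
```

```text
[-0.35119866  0.43911507  0.04034104  1.94185084 -0.02418772  0.76135324
 -1.89545154] [570.05011708 141.94783785 214.36840173] [[ 1.    -0.027 -0.   ]
 [-0.027 -1.    -0.001]
 [-0.     0.001 -1.   ]]
(np.float64(566.4464457398169), np.float64(137.96420389498832), np.float64(6.635170228161681), np.float64(293.421875), 152.0) [-0.1 -0.9 -0.6]
```

View pics/w6.png

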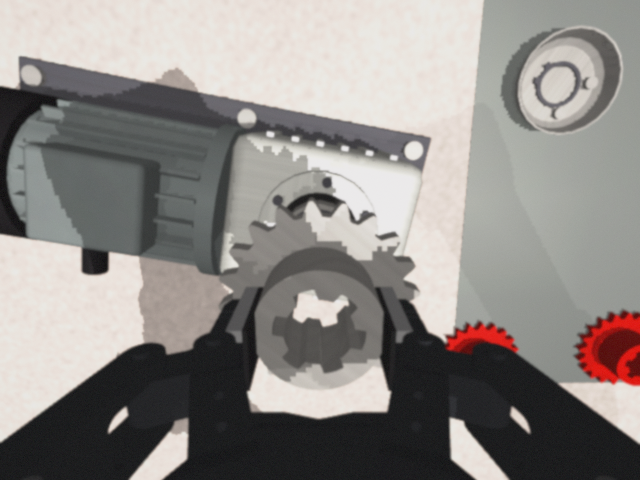

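The wrist view shows the sprocket upright in the jaws, with its bore at about (321,330) and the gearbox behind. I'll compare the hub outline with its predicted projection.

```bash
python3 - <<'E'
from h import *
s=robot.state();c=viewer.calibration("wrist");p=s["tool_pos"];im=cv2.imread("pics/w6.png",0)
R=Rn.from_rotvec(s["tool_rot"])
for rad in(24,16.9):
    P=np.array([proj(c,p+R.apply([rad*np.cos(a),rad*np.sin(a),-25])) for a in np.arange(0,6.28,.05)]);print(rad,P.min(0),P.max(0),proj(c,p+R.apply([0,0,-25])))
print(im[360:410:2,321]);print(im[290:350:2,321])
print(np.array(c["R"])@R.apply([1,0,0]))
E
```

```text
24 [252.98813008 271.69281082] [386.59026043 390.48911935] [319.80283205 333.91034314]
16.9 [272.80332404 290.75085144] [366.78952949 374.2796114 ] [319.80283205 333.91034314]
[ 85  85  94 123 154 171 178 180 179 177 179 178 181 193 201 215 225 229
 229 227 228 228 226 226 227]
[118 117 117 117 121 191 226 228 227 226 227 226 226 225 223 214 183 149
  96  78  78  77  78  80  82  82  83  80  82  83]
[ 0.00100821 -0.95908731 -0.28310866]
```

Converted, 30 mm is 0.05, 26 mm is 0.0433.

Request:
advance --deltas '{"moves": [[0, -0.0017, 0.0133, 0, 0, 0], [0, -0.0017, 0.03, 0, 0, 0], [0, -0.0017, 0.0433, 0, 0, 0], [0, -0.0017, 0.05, 0, 0, 0], [0, -0.0017, 0.05, 0, 0, 0], [0, -0.0017, 0.05, 0, 0, 0]]}'

```text
t: 9.8
tool_pos: [570.2, 144.7, 184.2]
tool_rot: [3.141, -0.039, -0.0]
contact_force: [0.4, 0.2, -5.5]
finger_gap: 45.2
grasp_force: 120.0
```

Request:
advance --deltas '{"moves": [[0, 0, 0.0033, 0, 0, 0], [0, 0, 0.0067, 0, 0, 0], [0, 0, 0.01, 0, 0, 0], [0, 0, 0.0133, 0, 0, 0], [0, 0, 0.015, 0, 0, 0], [0, 0, 0.015, 0, 0, 0]]}'

```text
t: 10.4
tool_pos: [569.9, 144.6, 175.1]
tool_rot: [3.141, -0.04, -0.001]
contact_force: [-0.4, -0.0, -6.4]
finger_gap: 45.2
grasp_force: 120.0
```

Converted, 4 mm is 0.0067, 3 mm is 0.005.

Request:
advance --deltas '{"moves": [[0, 0.0013, 0.0017, 0, 0, 0], [0, 0.0013, 0.0033, 0, 0, 0], [0, 0.0013, 0.005, 0, 0, 0], [0, 0.0013, 0.0067, 0, 0, 0], [0, 0.0013, 0.0067, 0, 0, 0]]}'

```text
t: 10.9
tool_pos: [569.9, 143.8, 171.1]
tool_rot: [3.141, -0.039, -0.001]
contact_force: [-0.3, 0.4, -6.2]
finger_gap: 45.1
grasp_force: 120.0
```

Request:
advance --deltas '{"moves": [[0, 0, 0.0017, 0, 0, 0], [0, 0, 0.0033, 0, 0, 0], [0, 0, 0.005, 0, 0, 0], [0, 0, 0.0067, 0, 0, 0], [0, 0, 0.0067, 0, 0, 0]]}'

```text
t: 11.4
tool_pos: [570.0, 143.7, 167.1]
tool_rot: [3.141, -0.04, -0.0]
contact_force: [0.4, -1.3, -6.5]
finger_gap: 45.2
grasp_force: 120.0
```

Converted, 6 mm is 0.01, 4.5 mm is 0.0075.

Request:
advance --deltas '{"moves": [[0, 0, 0.0025, 0, 0, 0], [0, 0, 0.005, 0, 0, 0], [0, 0, 0.0075, 0, 0, 0], [0, 0, 0.01, 0, 0, 0], [0, 0, 0.01, 0, 0, 0]]}'

```text
t: 11.9
tool_pos: [570.0, 143.8, 161.0]
tool_rot: [3.141, -0.039, -0.001]
contact_force: [-0.9, 0.4, -6.7]
finger_gap: 45.1
grasp_force: 120.0
```

Request:
advance --deltas '{"moves": [[0, 0, 0.0033, 0, 0, 0], [0, 0, 0.0067, 0, 0, 0], [0, 0, 0.01, 0, 0, 0], [0, 0, 0.0133, 0, 0, 0], [0, 0, 0.0133, 0, 0, 0]]}'

```text
t: 12.4
tool_pos: [569.9, 143.7, 152.9]
tool_rot: [3.141, -0.04, -0.001]
contact_force: [-1.3, -0.1, -6.3]
finger_gap: 45.3
grasp_force: 120.0
```

Meshed: the underside is now at about 144 mm, below the spline tops at 161 mm, with no resistance. Now I slide it down to the spring.

Converted, 16 mm is 0.0267, 12 mm is 0.02.

Request:
advance --deltas '{"moves": [[0, 0, 0.0067, 0, 0, 0], [0, 0, 0.0133, 0, 0, 0], [0, 0, 0.02, 0, 0, 0], [0, 0, 0.0267, 0, 0, 0], [0, 0, 0.0267, 0, 0, 0]]}'

```text
t: 12.9
tool_pos: [569.7, 143.8, 136.5]
tool_rot: [3.141, -0.039, -0.002]
contact_force: [0.1, -0.9, -7.3]
finger_gap: 45.2
grasp_force: 120.0
```

Request:
advance --deltas '{"moves": [[0, 0, 0.0033, 0, 0, 0], [0, 0, 0.0067, 0, 0, 0], [0, 0, 0.01, 0, 0, 0], [0, 0, 0.01, 0, 0, 0], [0, 0, 0.01, 0, 0, 0]]}'

```text
t: 13.4
tool_pos: [570.1, 143.7, 131.9]
tool_rot: [3.141, -0.04, 0.0]
contact_force: [-3.6, -1.6, 2.3]
finger_gap: 45.3
grasp_force: 120.9
```

Converted, 2 mm is 0.0033, 1 mm is 0.0017.

Request:
advance --deltas '{"moves": [[0, 0, 0.0017, 0, 0, 0], [0, 0, 0.0033, 0, 0, 0], [0, 0, 0.0033, 0, 0, 0], [0, 0, 0.0033, 0, 0, 0]]}'

```text
t: 13.8
tool_pos: [570.1, 143.7, 130.1]
tool_rot: [3.141, -0.04, 0.0]
contact_force: [-4.2, -2.0, 6.5]
finger_gap: 45.3
grasp_force: 121.4
```

Request:
advance --deltas '{"moves": [[0, 0, 0.0017, 0, 0, 0], [0, 0, 0.0033, 0, 0, 0], [0, 0, 0.0033, 0, 0, 0], [0, 0, 0.0033, 0, 0, 0]]}'

```text
t: 14.2
tool_pos: [570.1, 143.7, 129.2]
tool_rot: [-3.141, 0.04, -0.0]
contact_force: [-5.8, -2.5, 14.6]
finger_gap: 45.2
grasp_force: 122.6
```

Converted, 1.5 mm is 0.0025, 0.7 mm is 0.0012.

Request:
advance --deltas '{"moves": [[0, 0, 0.0012, 0, 0, 0], [0, 0, 0.0025, 0, 0, 0], [0, 0, 0.0025, 0, 0, 0], [0, 0, 0.0025, 0, 0, 0], [0, 0, 0.0025, 0, 0, 0]]}'

```text
t: 14.7
tool_pos: [570.1, 143.7, 129.2]
tool_rot: [-3.141, 0.04, -0.0]
contact_force: [-10.1, -2.3, 24.1]
finger_gap: 45.6
grasp_force: 123.7
```

```bash
python3 - <<'E'
from h import *
s=robot.state();c=viewer.calibration("wrist");im=viewer.capture("wrist");print(s["tool_pos"],s["contact_force"],s["moment"])
print(proj(c,[570,143.3,171]),proj(c,[570,143.3,154]))
save("w7.png",cv2.resize(im[200:440,180:460],None,fx=2.1,fy=2.1,interpolation=cv2.INTER_CUBIC))
E
```

```text
[570.10983929 143.72325363 129.21082442] [-10.14803821  -2.27901749  24.14912347] [-0.81206109  1.97446009 -0.03561533]
[321.37661851 362.60006845] [320.99170822 333.79787728]
```

View pics/w7.png

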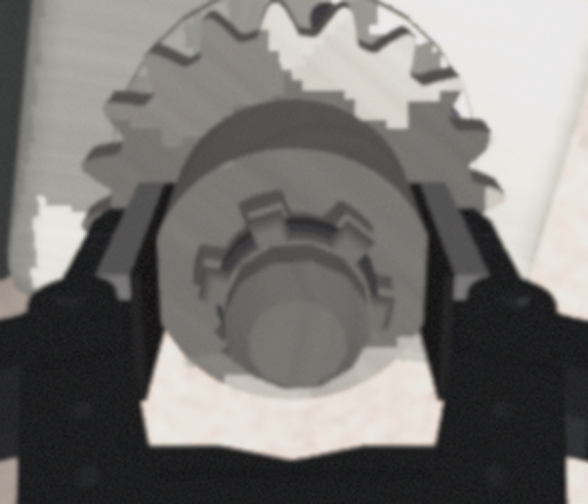

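The splines are meshed, and the dark ring groove shows clear above the hub at about (300,228). The TCP stopped at 129.2 mm while the push rose from 15 to 24 N. That puts the underside at 120 mm, so it is on the shoulder.

```bash
python3 -c "
from h import *
print(ticket.finish_job())"
```

```text
the job is handed in; nothing more can be done
None
```

The large six-groove sprocket is meshed on the splines, fully home on the shoulder and held pressed down with about 24 N, with the ring groove clear above the hub; the job was handed in at about 15 s, nothing else on the bench was touched, and no verdict came back.

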